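# Rake the stray beans out of the sample case

## Robot

A 6-joint arm with a two-finger parallel gripper is mounted at the origin on the work surface. World frame = base frame: x ahead of the robot, y to its left, z up, the work surface at z = 0. Lengths are in m, angles in rad, forces in N, time in s.
With the tool pointing down it reaches from about 0.275 to 0.775 m from the base axis. Payload 14.6 kg.
Tool frame: the origin (TCP) lies at the very end of the fingers, on their centre line; the grasp point (between the pads) lies 19 mm behind it (robot.grip_point_offset is the distance from the TCP to the grasp point, in m); z points along the fingers, y is the direction in which the jaws open and shut (so a half turn about z gives the same grasp; the last joint's range is limited). The gripper opens to 85 mm and grips with 20 to 120 N. Pads are 22 mm wide; open, the fingers measure 114 mm over their backs; the gripper's body (76 mm by 85 mm) begins 54 mm behind the grasp point. The pads swing forward as they close: fully open they stand 13 mm farther back than shut.
Start: joints at [-1.29, 0.263, -0.048, 1.259, 0, 1.415], TCP at [0.222, -0.476, 0.231] pointing down, gripper open.
Joint ranges: [-2.65, 2.65], [-0.89, 1.7], [-1.18, 1.37], [-2.13, 2.11], [-1.35, 1.29], [-3.14, 3.14]. Speed limits (rad/s): [1.89, 1.89, 2.57, 2.79, 3.14, 3.14].

## Interface

Orientations are given as [roll, pitch, yaw] about the fixed x, y, z axes, in that order (R = Rz(yaw) Ry(pitch) Rx(roll)).
In Python, from station import get_state, get_image, camera_model, order, regions_of, tip_of, robot gives the robot as it stands.
- The arm moves only by the shell command python3 -m handwheel 'ROWS' [FORCE]. ROWS is a JSON object of lists of equal length, an entry for each row: "slide": the shift along the tool's x, y, z as a fraction of full scale, a list of three; "angular": the turn, a rotation vector about the tool's x, y, z as a fraction of full scale, a list of three; "gripper": the finger opening in mm, from 0 to 85.4. In form: {"slide": [[x, y, z], ...], "angular": [[rx, ry, rz], ...], "gripper": [gripper, ...]}. A call has 1 to 8 rows; each row shifts and turns the pose as measured when the row begins, along the tool's axes as they then stand; what a row does not reach is not made up. Full scale, the value 1, is 25 mm for a shift and 0.12 rad for a turn. A row lasts 1/12 s, in which the tool goes at most 41.7 mm and 7.16 degrees, less where a joint would pass 70% of its speed; a pose out of reach is approached as far as the arm can. A call with a number of a shift or a turn outside -1 to 1 is refused whole. A call with a gripper value outside its range is refused whole. The fingers move at their own pace and stop on an object; FORCE is the grip in N (left out, the last holds). Time passes only in rows, so rows that do not move let the fingers close. It gives the time, the measured TCP pose, the force and the opening at its end, in the units of the state.
- get_state(): the state, without advancing time (a new reading comes with each control period).
- get_image(name): name is "scene" or "top"; returns the picture (480x640x3 uint8, blue, green, red); there is no depth.
- camera_model(name): a dict with "K" (3x3 intrinsics, pixels), "T" (4x4, takes a point from camera to world coordinates). Camera axes: x right, y down, z forward; pixel columns grow to the right and rows downward; lengths in m; the calibration is good to about 2 mm. A picture is of the moment at which its call begins. camera_model takes no time and is no camera call.
- order.job_done(): hands the job in, once; it reports no verdict.
Trained networks look in the newest picture that a camera, given by its name, has taken for a name from the list of things; names that differ only in an ending like _2 or _b are one class to them, and where a whole thing is asked for, a point or a joint stands for the part that bears it (a point fixed in the world has none). Each returns a list of dicts, best first, with "score" (0 to 1); they miss things now and then, are a little off and sometimes report something else, mostly with a low value. They report only what shows in the picture. A call takes as long as a camera call. They do not tell look-alikes from the thing itself.
- regions_of(camera, label): "region" (480x640 bool, what is visible of it).
- tip_of(camera, label): "position" ([x, y, z] in m, in world coordinates, good to about 4 mm: a listed point, or the origin of a listed thing).
The state is a dict: "clock": time; "joint_positions": joint angles; "qd": joint speeds; "joint_efforts": joint torques, N m; "position": TCP position; "eef_rot": TCP orientation; "ft_force": force on the tool from outside, world axes, zero at the start; "torque": the same for the moment, N m; "finger_gap": opening from 0.0 (shut) to 1.0 (fully open).
Only numpy, scipy, OpenCV 4.12 (cv2) and the standard library are available. Lean on these libraries where they do the work, as an engineer would, in place of code of your own. Each camera call takes 0.05 s, during which the arm holds its last target.

## Task

Coffee beans have been spilled inside the clear sample case: take its door by the handle and swing it wide open, at least square to the case, then use the scraper, not your fingers, to rake all five beans out over the sill into the white tray. Afterwards set the scraper down gently (no dropping), standing upright on its cork mat, and leave the door wide open to air. Do not shift or tip the two jars or the cup.

Things in the scene. Friction and masses are not known exactly. Their poses are not given: they have to be found in the camera images.
- case: Counter-top sample case, fixed: 260 mm deep, 440 wide, 285 high, clear panels in a 12 mm aluminium frame, white floor plate 10 mm thick. Origin: on the bench under its middle; x from its front to its back, y to the left seen from the front, z up. Front edge at x = -130 mm. The left half of the front (y +2 to +208 mm) is the doorway with the hinged door; the right half is a fixed clear pane.
- sill (a point): Middle of the doorway's sill: on the case's front edge, at the top of the floor plate (50 mm above the bench). Axes as the case's. The floor is flat, flush at the edge, no lip; under it the case is open (feet 31 mm behind the edge).
- lintel (a point): Middle of the underside of the 12 mm deep top rail over the doorway, 265 mm above the bench (the clear roof behind it: 276 mm). The tool must lean, its upper end towards the front, to reach in beneath it.
- case_door (a joint): Clear framed door, 214 wide x 231 high x 10 mm thick, hinged upright along its left edge (seen from the front). Radians: 0 shut (starts at 0 to 0.15), grows as the free edge swings out to the front, 1.57 square to the case, stop at 1.95. No catch; 0.25 N m of friction keeps it where it is left. Its lower edge, 52 mm above the bench, passes over the tray.
- hinge_line (a point): Point on the door's upright hinge axis, 52 mm above the bench, 6 mm before the case's front edge; turns with the door.
- pull_top (a point): Where to take the door's handle: on the axis of its upright round dark steel bar, 236 mm above the bench. The bar is 10 mm thick, spans 118 to 262 mm above the bench, stands 40 mm before the middle of the panel (30 mm clear behind it), 198 mm from the hinge along the door. Axes turn with the door: x from bar to panel, y along the door to the hinge.
- tray: Loose white plastic tray, 190 (its x) x 220 (its y) x 34 mm high, walls 4 mm, 0.5 kg, on the bench under the sill, its back tucked about 25 mm under the case. Origin: centre of its underside.
- mat: Cork mat fixed to the bench, 100 (its x) x 150 (its y) x 4 mm; origin centre of its underside. The scraper starts near its middle.
- scraper_grip (a point): Grasp centre of the hand scraper, in its wooden handle: 44 mm wide (y), 24 thick, 58 long, leaning 40 degrees from upright towards -x, top 64 mm above the sole. Below it a steel foot with rubber sole, 110 wide (y) x 24 deep (x) x 20 high. This point is 41.5 mm above the sole, 23 mm to -x of the foot's middle, so the foot's raking (-x) face is 11 mm to its +x. z up when it stands.
- scraper: The same scraper, 0.2 to 0.33 kg; origin at the middle of its sole, axes as above. It stands upright on the mat.
- jar_a_center (a point): Bean jar standing at the back inside the case, behind the doorway: 66 mm diameter, 120 high; this point is its centre.
- jar_b_center (a point): The other bean jar, behind the fixed pane, same size; this point is its centre.
- cup_center (a point): White ceramic cup on the bench, 84 mm diameter, 65 high; this point is its centre.
- bean0_center (a point): Stray dark-brown coffee bean, 13 x 11 x 7 mm, lying on the case's floor plate 18 to 48 mm behind the front edge and at most 40 mm to either side of the doorway's middle; this point is its centre.
- bean1_center (a point): Another such bean.
- bean2_center (a point): Another such bean.
- bean3_center (a point): Another such bean.
- bean4_center (a point): Another such bean.
Things that resemble listed ones, but are neither listed nor needed, are in the scene too. There is more than one size of the mat; the job needs the larger. Leave any orange look-alike of the scraper alone.

How it is judged:
On the way, in this order (a step that is already met when the one before it is completed fails the run):
1. the door is drawn open by its handle: the grasp point at the bar (within 50 mm) with the door past 0.3 rad (value of joint case_door above 0.3 rad and x of the grasp point in the frame of pull_top between -0.05 and 0.05 m and y of the grasp point in the frame of pull_top between -0.05 and 0.05 m and z of the grasp point in the frame of pull_top between -0.16 and 0.06 m).
2. the door stands wide open, past 1.45 rad (value of joint case_door above 1.45 rad), for 0.2 s.
3. all five beans lie in the tray (x of bean0_center in the frame of tray between -0.094 and 0.094 m and y of bean0_center in the frame of tray between -0.109 and 0.109 m and z of bean0_center in the frame of tray between -0.005 and 0.03 m and x of bean1_center in the frame of tray between -0.094 and 0.094 m and y of bean1_center in the frame of tray between -0.109 and 0.109 m and z of bean1_center in the frame of tray between -0.005 and 0.03 m and x of bean2_center in the frame of tray between -0.094 and 0.094 m and y of bean2_center in the frame of tray between -0.109 and 0.109 m and z of bean2_center in the frame of tray between -0.005 and 0.03 m and x of bean3_center in the frame of tray between -0.094 and 0.094 m and y of bean3_center in the frame of tray between -0.109 and 0.109 m and z of bean3_center in the frame of tray between -0.005 and 0.03 m and x of bean4_center in the frame of tray between -0.094 and 0.094 m and y of bean4_center in the frame of tray between -0.109 and 0.109 m and z of bean4_center in the frame of tray between -0.005 and 0.03 m), for 0.2 s.
At the end, for the whole second after the job is handed in: All five beans lie in the tray (below its rim), the door stands open past 1.45 rad, the scraper stands upright (within 0.12 rad) on the cork mat, the middle of its sole within 50 mm of the mat's centre and 1 to 10 mm above the bench, and nothing is held (all of step 3 and value of joint case_door above 1.45 rad and angle between scraper_grip's own z axis and vertical below 0.12 rad and horizontal distance between scraper and mat below 0.05 m and height (world z) of scraper between 0.001 and 0.01 m and contact force between the fingers and anything else below 0.1 N); the robot touches nothing.
It fails at once if A jar is shifted or tipped (30 mm or 0.3 rad) (distance of jar_a_center from where it was at the start of the episode above 0.03 m or angle between jar_a_center's own z axis and vertical above 0.3 rad).
It fails at once if The other jar is shifted or tipped (30 mm or 0.3 rad) (distance of jar_b_center from where it was at the start of the episode above 0.03 m or angle between jar_b_center's own z axis and vertical above 0.3 rad).
It fails at once if The cup is shifted or tipped (30 mm or 0.3 rad) (distance of cup_center from where it was at the start of the episode above 0.03 m or angle between cup_center's own z axis and vertical above 0.3 rad).
It fails at once if the fingers touch a bean (contact force between the fingers and bean0 above 0.3 N or contact force between the fingers and bean1 above 0.3 N or contact force between the fingers and bean2 above 0.3 N or contact force between the fingers and bean3 above 0.3 N or contact force between the fingers and bean4 above 0.3 N).
It fails at once if the scraper is dropped or flung (faster than 0.5 m/s out of the fingers) (linear speed of scraper above 0.5 m/s and contact force between the fingers and scraper below 0.05 N).
It also fails if it takes over 72 s, if anything falls off the work surface, if the arm or the gripper's body presses on something with over 40 N, if the wrist force passes 120 N, or if a joint passes its speed limit or range.

## Working session

There is one attempt and no reset: what is moved stays moved. The work goes in short steps, Python scripts to look and compute and a shell command to move; the robot and the scene stay as the last step left them, time stands still between calls to the robot, and variables do not carry over. Pictures are saved under pics/ and viewed, and the job is handed in when it is done.

```bash
ls; mkdir -p pics; python3 - <<'E'
from station import *
import cv2
for n in ["scene","top"]:
    cv2.imwrite(f"pics/{n}0.png",get_image(n))
print(get_state()); print(robot)
for n in ["scene","top"]:
    m=camera_model(n);print(m)
for l in ["pull_top","hinge_line","sill","lintel","case","scraper_grip","scraper","mat","tray","cup_center","jar_a_center","bean0_center"]:
    for c in ["scene","top"]:
        print(l,c,[(round(d['score'],2),[round(float(v),3) for v in d['position']]) for d in tip_of(c,l)][:6])
print(get_state()['clock'])
E
```

```text
pics
{'clock': 0.1, 'joint_positions': array([-1.29030342e+00,  2.63489896e-01, -4.88485352e-02,  1.25939853e+00,
        3.68423464e-05,  1.41549688e+00]), 'qd': array([ 9.52794648e-04, -3.33790979e-05,  1.41243710e-03, -1.06677531e-03,
       -1.73384042e-03, -6.82849726e-04]), 'joint_efforts': array([ 4.93928921e-03, -6.38574243e+01,  3.85064828e+01,  1.00412275e-02,
       -7.17765465e-05,  2.25244941e-05]), 'position': array([ 0.2215577 , -0.47570289,  0.23087466]), 'eef_rot': array([-3.14066903e+00, -1.81892953e-04,  4.35792253e-01]), 'ft_force': array([0.09116873, 0.47491262, 0.17650226]), 'torque': array([-0.00771829,  0.01988172, -0.03590498]), 'finger_gap': 1.001210157076547}
<Robot object at 0x7f0ad4b7ba10>
{'K': array([[519.80276709,   0.        , 311.23914923],
       [  0.        , 519.80276709, 232.75453221],
       [  0.        ,   0.        ,   1.        ]]), 'T': array([[-0.00820365,  0.95191381, -0.30625609,  0.88017364],
       [ 0.99993995,  0.00558364, -0.00943008, -0.13031598],
       [-0.0072666 , -0.30631506, -0.95190245,  1.22988517],
       [ 0.       
[... 972 characters left out ...]
-0.401, 0.04])]
scraper_grip top [(0.65, [0.492, -0.304, 0.041]), (0.58, [0.333, -0.406, 0.042])]
scraper scene [(0.78, [0.327, -0.43, 0.002]), (0.7, [0.511, -0.317, 0.003])]
scraper top [(0.89, [0.517, -0.314, -0.0]), (0.79, [0.333, -0.427, 0.003])]
mat scene [(0.94, [0.51, -0.306, 0.004]), (0.91, [0.325, -0.249, -0.003])]
mat top [(0.74, [0.514, -0.305, -0.003]), (0.74, [0.324, -0.252, -0.003])]
tray scene [(0.33, [0.492, -0.304, 0.046])]
tray top [(0.62, [0.543, 0.001, -0.001])]
cup_center scene [(0.64, [0.516, -0.466, 0.03])]
cup_center top [(0.81, [0.513, -0.467, 0.033])]
jar_a_center scene []
jar_a_center top [(0.25, [0.511, -0.47, 0.034])]
bean0_center scene []
bean0_center top []
1.3
```

View pics/scene0.png

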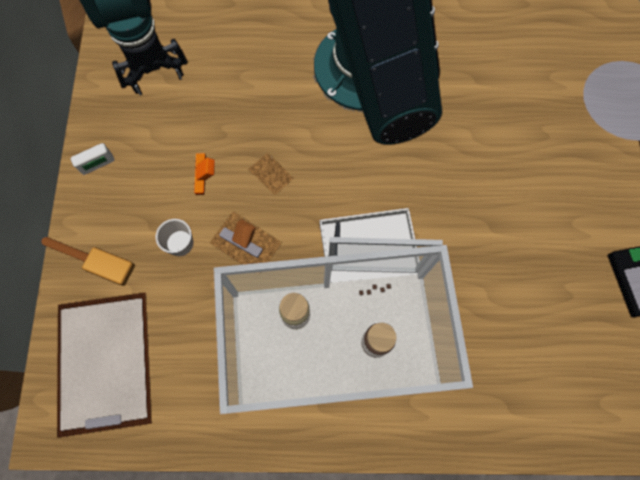

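View pics/top0.png

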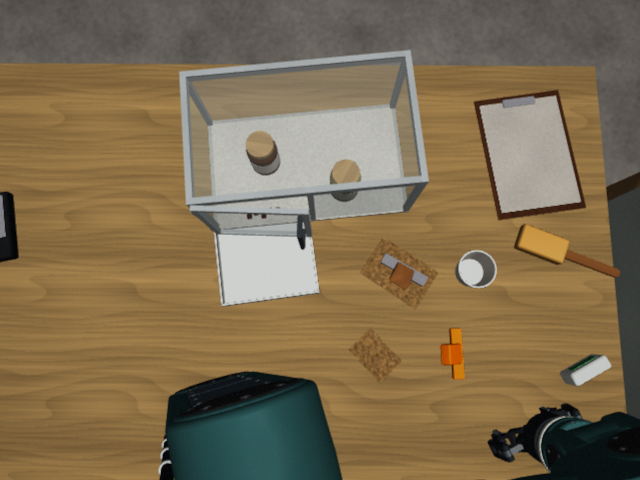

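The scene picture shows the wooden scraper at scene px (241,237) on the larger mat. The orange look-alike is at (204,172), the small mat at (271,173), and the door bar at (334,240). Five beans lie at (361..389, 289) and the cup is at (174,238). Things that could be mistaken for the scraper are the orange one at (204,172) and the yellow brush at (105,265). I choose the wooden scraper on the large mat and check it in a crop.

```bash
cat > h.py <<'E'
import numpy as np, cv2
from station import *
from scipy.spatial.transform import Rotation as Ro
def px2w(c,uv,z):
    m=camera_model(c);K,T=m['K'],m['T']
    uv=np.atleast_2d(np.array(uv,float))
    r=np.c_[(uv-K[[0,1],[2,2]])/K[0,0],np.ones(len(uv))]@T[:3,:3].T
    s=(z-T[2,3])/r[:,2]
    return T[:3,3]+r*s[:,None]
def w2px(c,P):
    m=camera_model(c);K,T=m['K'],m['T']
    P=np.atleast_2d(P);p=(P-T[:3,3])@T[:3,:3]
    q=p@K.T
    return q[:,:2]/q[:,2:]
E
python3 - <<'E'
import cv2,numpy as np
s=cv2.imread('pics/scene0.png');t=cv2.imread('pics/top0.png')
a=cv2.resize(s[210:410,205:480],(800,582),interpolation=cv2.INTER_CUBIC)
cv2.imwrite('pics/c1.png',a)
b=np.hstack([cv2.resize(s[200:280,200:300],(400,320),interpolation=cv2.INTER_CUBIC),cv2.resize(t[230:310,350:450],(400,320),interpolation=cv2.INTER_CUBIC)])
cv2.imwrite('pics/c2.png',b)
cv2.imwrite('pics/c3.png',cv2.resize(t[170:310,180:330],(643,600),interpolation=cv2.INTER_CUBIC))
E
```

```text
(no output)
```

View pics/c1.png

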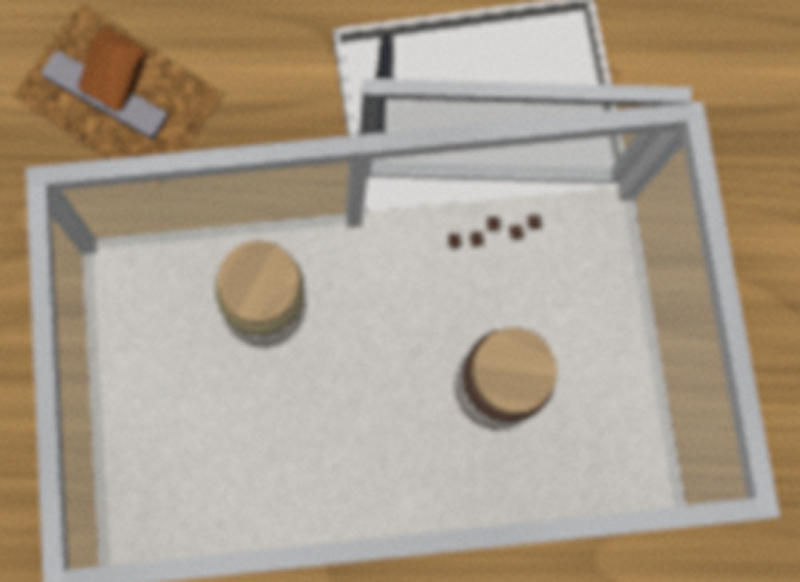

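View pics/c2.png

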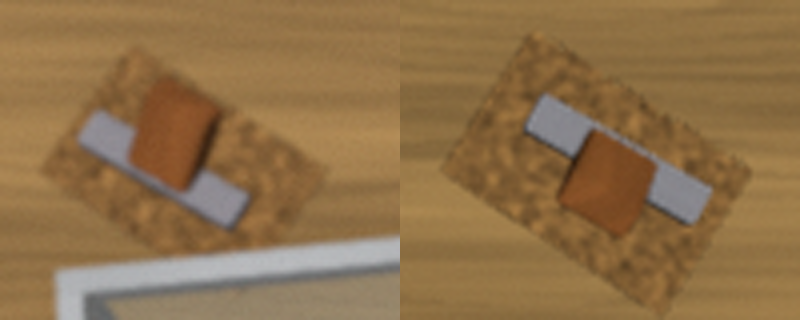

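View pics/c3.png

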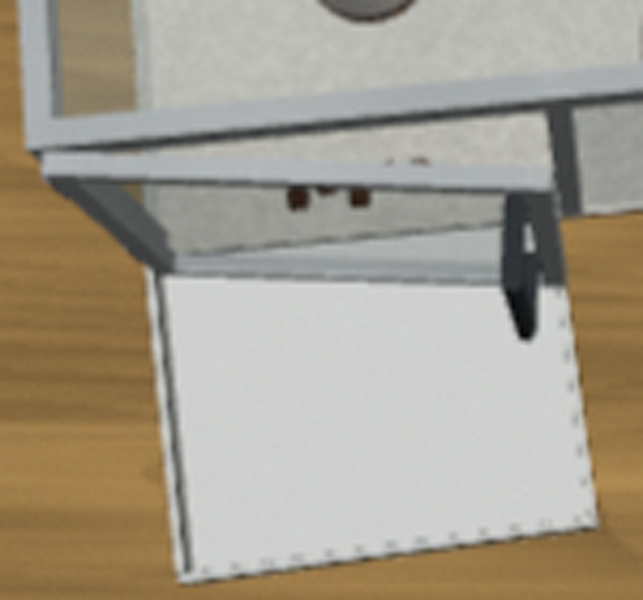

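```bash
python3 - <<'E'
from h import *
np.set_printoptions(precision=4,suppress=True)
c=lambda u,v:(205+u/2.909,210+v/2.909)
P=px2w('scene',[c(27,170),c(700,103),c(777,515)],.285);print('case top FR FL BL\n',P)
print('len',np.linalg.norm(P[0]-P[1]),np.linalg.norm(P[1]-P[2]))
d=P[1]-P[0];print('yaw',np.arctan2(-d[0],d[1]))
d2=P[2]-P[1];print('yaw2',np.arctan2(d2[1],d2[0]))
t=lambda u,v:(180+u/4.287,170+v/4.287)
print('FL top cam',px2w('top',[t(28,152)],.285))
print('FR top cam',px2w('top',[(427,187)],.285))
Q=px2w('scene',[c(u,v) for u,v in[(455,241),(477,240),(494,223),(516,232),(535,222)]],.0535);print('beans\n',Q)
# tray
print('tray near corners top',px2w('top',[t(183,582),t(597,526)],.034))
print('door top edge (front outer?)', px2w('top',[t(42,172),t(553,190)],.283))
e=lambda u,v:(350+u/4,230+v/4)
S=px2w('top',[e(145,95),e(312,188),e(295,225),e(125,132)],.024);print('foot',S,S.mean(0))
d=S[0]-S[1];print('yaw',np.arctan2(-d[0],d[1]))
M=px2w('top',[e(132,32),e(352,170),e(265,315),e(42,170)],.004);print('mat',M,M.mean(0))
d=M[0]-M[1];print('yaw',np.arctan2(-d[0],d[1]))
f=lambda u,v:(200+u/4,200+v/4)
S=px2w('scene',[f(98,110),f(250,190),f(233,228),f(80,145)],.024);print('foot scene',S,S.mean(0))
M=px2w('scene',[f(135,48),f(328,170),f(40,170)],.004);print('mat',M,(M[1]+M[2])/2)
# jars top
print('jars',px2w('scene',[c(514,370),c(260,283)],.17))
E
```

```text
case top FR FL BL
 [[ 0.6474 -0.3205  0.285 ]
 [ 0.5998  0.1147  0.285 ]
 [ 0.8564  0.1424  0.285 ]]
len 0.4377785073051534 0.25811053927232436
yaw 0.1088400761972907
yaw2 0.10776275001362748
FL top cam [[0.5972 0.1134 0.285 ]]
FR top cam [[ 0.6355 -0.3197  0.285 ]]
beans
 [[ 0.6456 -0.0259  0.0535]
 [ 0.6447 -0.0085  0.0535]
 [ 0.631   0.0052  0.0535]
 [ 0.6381  0.0224  0.0535]
 [ 0.63    0.0376  0.0535]]
tray near corners top [[ 0.43    0.0902  0.034 ]
 [ 0.4611 -0.1237  0.034 ]]
door top edge (front outer?) [[ 0.5891  0.1076  0.283 ]
 [ 0.5834 -0.1072  0.283 ]]
foot [[ 0.5517 -0.2749  0.024 ]
 [ 0.4997 -0.3684  0.024 ]
 [ 0.4787 -0.3583  0.024 ]
 [ 0.5304 -0.2633  0.024 ]] [ 0.5151 -0.3162  0.024 ]
yaw -0.5079273238840257
mat [[ 0.5916 -0.2701  0.004 ]
 [ 0.5123 -0.3955  0.004 ]
 [ 0.4293 -0.3438  0.004 ]
 [ 0.5105 -0.2176  0.004 ]] [ 0.5109 -0.3067  0.004 ]
yaw -0.5636415128325923
foot scene [[ 0.4799 -0.3547  0.024 ]
 [ 0.5303 -0.2597  0.024 ]
 [ 0.5542 -0.2691  0.024 ]
 [ 0.5024 -0.3644  0.024 ]] [ 0.5167 -0.312   0.024 ]
mat [[ 0.4321 -0.3376  0.004 ]
 [ 0.5114 -0.2143  0.004 ]
 [ 0.5125 -0.3919  0.004 ]] [ 0.5119 -0.3031  0.004 ]
jars [[ 0.7589  0.0026  0.17  ]
 [ 0.6997 -0.174   0.17  ]]
```

```bash
cat >> h.py <<'E'
def go(x,y,z,R=None,rpy=None):
    """remaining move from current pose: slide in tool axes (units of 25mm) and rotvec tool axes (units of .12rad)"""
    s=get_state();C=Ro.from_euler('xyz',s['eef_rot'])
    d=C.inv().apply(np.array([x,y,z])-s['position'])/.025
    T=R if R is not None else Ro.from_euler('xyz',rpy) if rpy is not None else C
    r=(C.inv()*T).as_rotvec()/.12
    print('clk',round(s['clock'],2),'pos',s['position'].round(4),'rpy',s['eef_rot'].round(3),'gap',round(s['finger_gap'],3),'F',s['ft_force'].round(1))
    print('slide',d.round(2),'turn',r.round(2),'q',s['joint_positions'].round(2))
E
python3 -m handwheel '{"slide":[[0,0,-0.4],[0,0,-0.4],[0,0,-0.4],[0,0,-0.4],[0,0,-0.4],[0,0,-0.4],[0,0,-0.4],[0,0,-0.4]],"angular":[[0,0,-1],[0,0,-1],[0,0,-1],[0,0,-1],[0,0,-1],[0,0,-1],[0,0,-1],[0,0,-1]],"gripper":[85,85,85,85,85,85,85,85]}' 40
python3 -c "
from h import *
go(.547,-.087,.31,rpy=[np.pi,0,np.pi-.03])"
```

```text
clock: 1.97
position: [0.2213, -0.4748, 0.3128]
eef_rot: [-3.14, -0.004, 1.43]
ft_force: [-0.6, 0.1, -0.4]
finger_gap: 0.996
clk 1.97 pos [ 0.2213 -0.4748  0.3128] rpy [-3.14  -0.004  1.43 ] gap 0.996 F [-0.6  0.1 -0.4]
slide [17.19 10.72  0.16] turn [  0.02  -0.04 -14.02] q [-1.29  0.25  0.16  1.48  0.    0.42]
```

```bash

python3 -m handwheel '{"slide":[[1,0.62,0],[1,0.62,0],[1,0.62,0],[1,0.62,0],[1,0.62,0],[1,0.62,0],[1,0.62,0],[1,0.62,0]],"angular":[[0,0,0],[0,0,0],[0,0,0],[0,0,0],[0,0,0],[0,0,0],[0,0,0],[0,0,0]],"gripper":[85,85,85,85,85,85,85,85]}'
python3 -m handwheel '{"slide":[[1,0.62,0],[1,0.62,0],[1,0.62,0],[1,0.62,0],[0,0,0],[0,0,0],[0,0,0],[0,0,0]],"angular":[[0,0,0],[0,0,0],[0,0,0],[0,0,0],[0,0,-1],[0,0,-1],[0,0,-1],[0,0,-1]],"gripper":[85,85,85,85,85,85,85,85]}'
python3 -m handwheel '{"slide":[[0,0,0],[0,0,0],[0,0,0],[0,0,0],[0,0,0],[0,0,0],[0,0,0],[0,0,0]],"angular":[[0,0,-1],[0,0,-1],[0,0,-1],[0,0,-1],[0,0,-1],[0,0,-1],[0,0,-1],[0,0,-1]],"gripper":[85,85,85,85,85,85,85,85]}'
python3 -c "
from h import *
cv2.imwrite('pics/s1.png',get_image('scene'));cv2.imwrite('pics/t1.png',get_image('top'))
go(.547,-.087,.31,rpy=[np.pi,0,np.pi-.03])"
```

```text
clock: 2.63
position: [0.3734, -0.2902, 0.3144]
eef_rot: [-3.141, -0.0, 1.434]
ft_force: [-0.9, -0.6, 0.6]
finger_gap: 0.991
clock: 3.3
position: [0.4549, -0.1885, 0.3148]
eef_rot: [3.14, 0.0, 1.928]
ft_force: [-0.2, -0.4, 0.4]
finger_gap: 0.996
clock: 3.97
position: [0.4551, -0.188, 0.3149]
eef_rot: [3.141, 0.001, 2.927]
ft_force: [-0.0, 0.3, -1.0]
finger_gap: 0.997
clk 4.07 pos [ 0.455  -0.1879  0.3149] rpy [3.141e+00 1.000e-03 2.924e+00] gap 0.996 F [-0.2  0.1 -0.7]
slide [-2.72  4.74  0.2 ] turn [ 0.    0.01 -1.57] q [-0.56  0.19  0.08  1.46  0.   -0.34]
```

```bash

python3 -m handwheel '{"slide":[[-0.55,0.95,0],[-0.55,0.95,0],[-0.55,0.95,0],[-0.55,0.95,0],[-0.55,0.95,0],[0,0,0],[0,0,0],[0,0,0]],"angular":[[0,0,0],[0,0,0],[0,0,0],[0,0,0],[0,0,0],[0,0,-0.8],[0,0,-0.8],[0,0,0]],"gripper":[85,85,85,85,85,85,85,85]}'
python3 -c "
from h import *
cv2.imwrite('pics/s2.png',get_image('scene'));cv2.imwrite('pics/t2.png',get_image('top')[130:330,150:410].repeat(3,0).repeat(3,1))
print([(round(d['score'],2),d['position'].round(3)) for c in ('scene','top') for d in tip_of(c,'pull_top')])
go(.547,-.087,.31,rpy=[np.pi,0,np.pi-.03])"
```

```text
clock: 4.73
position: [0.5534, -0.083, 0.3145]
eef_rot: [-3.141, 0.002, 3.077]
ft_force: [0.4, -0.6, 0.3]
finger_gap: 0.998Traceback (most recent call last):
  File "<string>", line 4, in <module>
    print([(round(d['score'],2),d['position'].round(3)) for c in ('scene','top') for d in tip_of(c,'pull_top')])
                                ^^^^^^^^^^^^^^^^^^^
AttributeError: 'list' object has no attribute 'round'. Did you mean: 'count'?
```

View pics/t2.png

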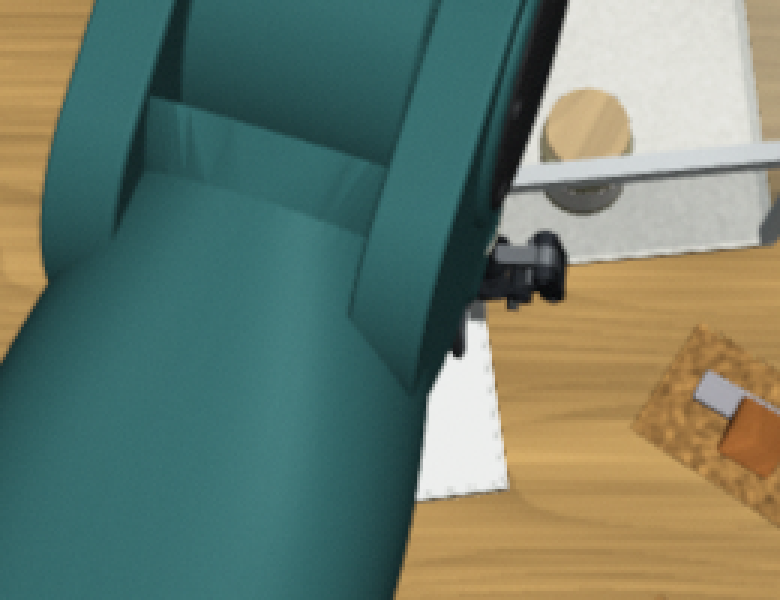

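```bash

python3 -m handwheel '{"slide":[[0.25,-0.15,0],[0,0,0.8],[0,0,0.8],[0,0,0.8],[0,0,0.8],[0,0,0.4],[0,0,0]],"angular":[[0,0,-0.25],[0,0,0],[0,0,0],[0,0,0],[0,0,0],[0,0,0],[0,0,0]],"gripper":[85,85,85,85,85,85,85]}'
python3 -c "
from h import *
cv2.imwrite('pics/s3.png',cv2.resize(get_image('scene')[180:330,230:430],(800,600)))
go(.547,-.087,.223,rpy=[np.pi,0,np.pi-.03])"
```

```text
clock: 5.47
position: [0.545, -0.0903, 0.2231]
eef_rot: [-3.14, 0.006, 3.068]
ft_force: [0.1, -1.0, -0.4]
finger_gap: 0.994
clk 5.52 pos [ 0.5452 -0.0904  0.2241] rpy [-3.14   0.007  3.068] gap 0.992 F [-0.7 -0.6  0.2]
slide [-0.06  0.14  0.04] turn [-0.02  0.06 -0.36] q [-0.31  0.31 -0.    1.25 -0.   -0.24]
```

View pics/s3.png

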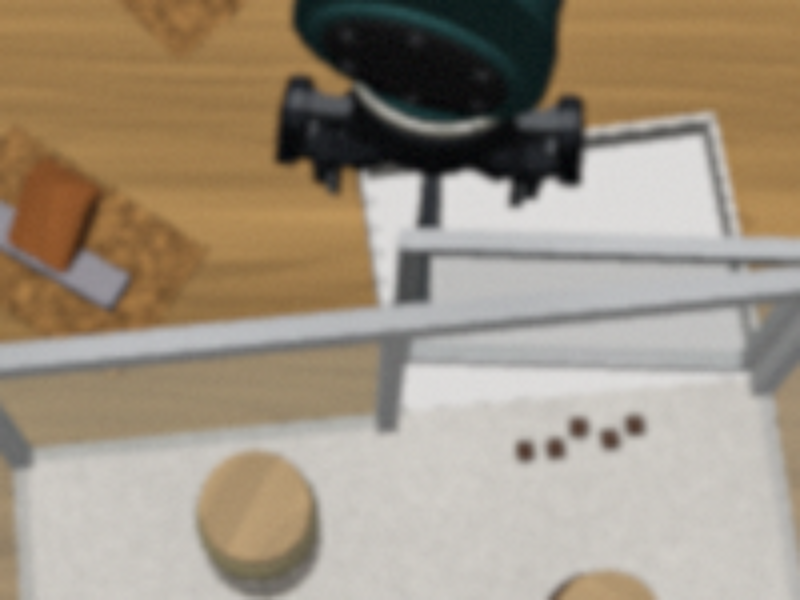

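The bar at crop (430,200) lies between the fingers, at crop x 330 and 520. Closing.

```bash

python3 -m handwheel '{"slide":[[0,0,0],[0,0,0],[0,0,0],[0,0,0],[0,0,0],[0,0,0],[0,0,0],[0,0,0]],"angular":[[0,0,-0.3],[0,0,0],[0,0,0],[0,0,0],[0,0,0],[0,0,0],[0,0,0],[0,0,0]],"gripper":[60,40,20,5,5,5,5,5]}' 35
python3 -c "
from h import *
go(.547,-.087,.223,rpy=[np.pi,0,np.pi-.03])"
```

```text
clock: 6.18
position: [0.5467, -0.0876, 0.2283]
eef_rot: [3.136, 0.013, 3.095]
ft_force: [-0.4, -10.4, -3.7]
finger_gap: 0.105
clk 6.18 pos [ 0.5467 -0.0876  0.2283] rpy [3.136 0.013 3.095] gap 0.105 F [ -0.4 -10.4  -3.7]
slide [-0.01  0.02  0.21] turn [ 0.04  0.11 -0.14] q [-0.31  0.3   0.    1.26  0.01 -0.26]
```

```bash
cat >> h.py <<'E'
H=np.array([.592,.106])
def door(q,z):
    a=.108-q; p=H+np.array([[np.cos(a),-np.sin(a)],[np.sin(a),np.cos(a)]])@[-.04,-.198]
    r=get_state()['position'][:2]-H
    print('now q est',(-1.770+.108-np.arctan2(r[1],r[0]))%(2*np.pi),'R',np.linalg.norm(r))
    go(p[0],p[1],z,rpy=[np.pi,0,np.pi+a])
E
python3 -m handwheel '{"slide":[[0.32,0.08,0],[0.63,0.15,0],[0.63,0.15,0],[0.63,0.15,0],[0.63,0.15,0]],"angular":[[0,0,0.33],[0,0,0.67],[0,0,0.67],[0,0,0.67],[0,0,0.67]],"gripper":[5,5,5,5,5]}'
python3 -c "
from h import *
door(.5,.228)"
```

```text
clock: 6.6
position: [0.482, -0.0598, 0.2283]
eef_rot: [3.135, 0.016, 2.717]
ft_force: [2.4, 1.8, 2.1]
finger_gap: 0.104
now q est 0.4947108361892285 R 0.19894092583875903
clk 6.6 pos [ 0.482  -0.0598  0.2283] rpy [3.135 0.016 2.717] gap 0.104 F [2.4 1.8 2.1]
slide [ 0.06 -0.11  0.01] turn [ 0.05  0.13 -0.27] q [-0.29  0.18 -0.16  1.21  0.    0.13]
```

Working well: the door is at about 0.49 rad with small forces.

```bash

python3 -m handwheel '{"slide":[[0.63,0.15,0],[0.63,0.15,0],[0.63,0.15,0],[0.63,0.15,0],[0.63,0.15,0],[0.63,0.15,0]],"angular":[[0,0,0.65],[0,0,0.65],[0,0,0.65],[0,0,0.65],[0,0,0.65],[0,0,0.65]],"gripper":[5,5,5,5,5,5]}'
python3 -c "
from h import *
door(1.0,.228)"
```

```text
clock: 7.1
position: [0.4153, 0.0133, 0.2283]
eef_rot: [3.132, 0.017, 2.219]
ft_force: [4.0, 1.8, -0.8]
finger_gap: 0.104
now q est 0.9964723892667853 R 0.19957609162970497
clk 7.1 pos [0.4153 0.0133 0.2283] rpy [3.132 0.017 2.219] gap 0.104 F [ 4.   1.8 -0.8]
slide [ 0.05 -0.09  0.01] turn [ 0.08  0.14 -0.25] q [-0.16  0.06 -0.31  1.18 -0.    0.76]
```

```bash

python3 -m handwheel '{"slide":[[0.63,0.15,0],[0.63,0.15,0],[0.63,0.15,0],[0.63,0.15,0],[0.63,0.15,0],[0.63,0.15,0],[0.63,0.15,0],[0.63,0.15,0]],"angular":[[0,0,0.65],[0,0,0.65],[0,0,0.65],[0,0,0.65],[0,0,0.65],[0,0,0.65],[0,0,0.65],[0,0,0.65]],"gripper":[5,5,5,5,5,5,5,5]}'
python3 -m handwheel '{"slide":[[0.63,0.15,0],[0,0,0]],"angular":[[0,0,0.5],[0,0,0]],"gripper":[5,5]}'
python3 -c "
from h import *
door(1.7,.228)"
```

```text
clock: 7.77
position: [0.3941, 0.143, 0.2283]
eef_rot: [3.124, 0.013, 1.557]
ft_force: [4.8, -2.1, -2.2]
finger_gap: 0.108
clock: 7.93
position: [0.398, 0.1613, 0.2283]
eef_rot: [3.123, 0.012, 1.49]
ft_force: [7.6, -0.5, -5.4]
finger_gap: 0.106
now q est 1.7570076677561106 R 0.20174779805010903
clk 7.93 pos [0.398  0.1613 0.2283] rpy [3.123 0.012 1.49 ] gap 0.106 F [ 7.6 -0.5 -5.4]
slide [-0.45 -0.09  0.02] turn [ 0.15  0.1  -0.5 ] q [ 0.21  0.09 -0.28  1.19 -0.02  1.86]
```

```bash

python3 -m handwheel '{"slide":[[0,0,0],[0,0,0],[0,0,0],[0,0,0],[0,0,-0.8],[0,0,-1],[0,0,-1],[0,0,-1]],"angular":[[0,0,0],[0,0,0],[0,0,0],[0,0,0],[0,0,0],[0,0,0],[0,0,0],[0,0,0]],"gripper":[30,60,70,70,70,70,70,70]}'
python3 -c "
from h import *
cv2.imwrite('pics/s4.png',get_image('scene'));cv2.imwrite('pics/t4.png',get_image('top'))
for l in ['pull_top','scraper_grip','scraper','tray','bean0_center','mat','sill','hinge_line']:
  for c in ('scene','top'): print(l,c,[(round(d['score'],2),np.round(d['position'],3)) for d in tip_of(c,l)])
door(1.7,.228)"
```

```text
clock: 8.6
position: [0.3937, 0.1591, 0.3233]
eef_rot: [3.13, 0.015, 1.492]
ft_force: [1.1, 0.5, -0.4]
finger_gap: 0.823
pull_top scene [(0.63, array([0.397, 0.159, 0.233]))]
pull_top top [(0.87, array([0.396, 0.156, 0.236])), (0.22, array([ 0.643, -0.025,  0.055]))]
scraper_grip scene [(0.75, array([ 0.492, -0.304,  0.046])), (0.75, array([ 0.331, -0.402,  0.041]))]
scraper_grip top [(0.87, array([ 0.495, -0.303,  0.043])), (0.77, array([ 0.333, -0.405,  0.042]))]
scraper scene [(0.86, array([ 0.509, -0.318,  0.008])), (0.64, array([ 0.33 , -0.423,  0.003]))]
scraper top [(0.83, array([ 0.513, -0.318,  0.002])), (0.79, array([ 0.333, -0.43 ,  0.002]))]
tray scene [(0.57, array([ 0.543,  0.004, -0.002]))]
tray top [(0.89, array([ 0.545,  0.001, -0.001]))]
bean0_center scene []
bean0_center top [(0.48, array([ 0.646, -0.023,  0.052]))]
mat scene [(0.93, array([ 0.326, -0.249, -0.004])), (0.85, array([ 0.507, -0.307,  0.002]))]
mat top [(0.73, array([ 0.512, -0.307, -0.002])), (0.7, array([ 0.324, -0.248,  0.002]))]
sill scene []
sill top [(0.96, array([0.608, 0.001, 0.048])), (0.71, array([0.637, 0.018, 0.055]))]
hinge_line scene []
hinge_line top [(0.91, array([0.593, 0.109, 0.053]))]
now q est 1.744997960198635 R 0.20508611914970565
clk 9.5 pos [0.3941 0.1598 0.3222] rpy [3.13  0.015 1.492] gap 0.822 F [-0.8 -0.5  1.4]
slide [-0.33  0.02  3.77] turn [ 0.1   0.12 -0.48] q [ 0.2   0.07 -0.04  1.45 -0.02  1.85]
```

View pics/s4.png

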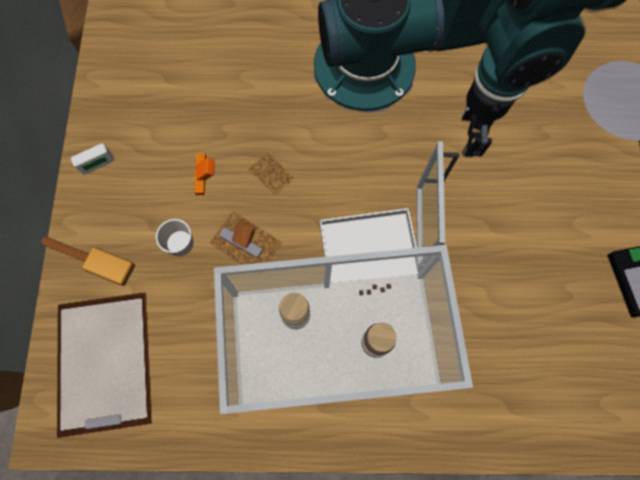

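View pics/t4.png

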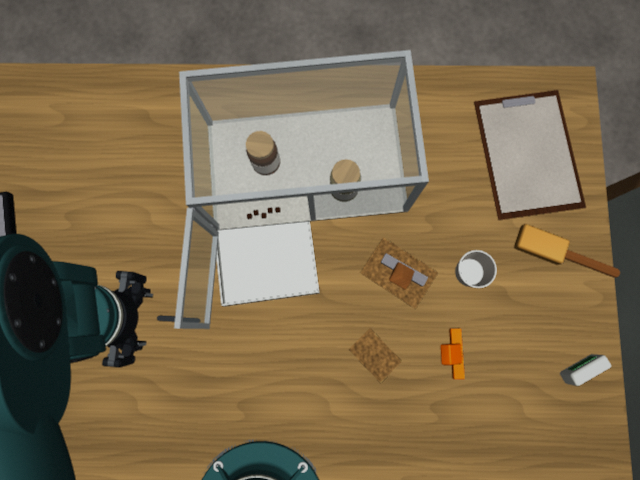

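Door bar is now at scene px (450,165), so the door is wide open at about 1.75 rad. Beans and scraper are unmoved. Next is the pre-grasp for the scraper.

```bash
cat >> h.py <<'E'
def RT(yaw,tilt):
    s,c=np.sin(tilt),np.cos(tilt)
    return Ro.from_euler('z',yaw)*Ro.from_matrix(np.array([[-c,0,s],[0,1,0],[-s,0,-c]]))
def grip(g,yaw,tilt=np.radians(40),back=0,ahead=.018):
    R=RT(yaw,tilt); p=np.array(g)+R.apply([0,0,ahead-back])
    print('target',p.round(4)); go(*p,R=R)
E
python3 -c "
from h import *
grip([.494,-.303,.0455],-.5,back=.09)
go(.394,-.25,.322,rpy=[np.pi,0,np.pi-.5])"
```

```text
target [ 0.4534 -0.2808  0.1007]
clk 9.5 pos [0.3941 0.1598 0.3222] rpy [3.13  0.015 1.492] gap 0.822 F [-0.8 -0.5  1.4]
slide [-17.25   3.63   9.16] turn [-3.31 -4.99 -9.16] q [ 0.2   0.07 -0.04  1.45 -0.02  1.85]
clk 9.5 pos [0.3941 0.1598 0.3222] rpy [3.13  0.015 1.492] gap 0.822 F [-0.8 -0.5  1.4]
slide [-16.34   1.28   0.26] turn [ 0.02  0.17 -9.58] q [ 0.2   0.07 -0.04  1.45 -0.02  1.85]
```

```bash

python3 -m handwheel '{"slide":[[-1,0.15,0],[-1,0.15,0],[-1,0.15,0],[-1,0.15,0],[-1,0.15,0],[-1,0.15,0],[-1,0.15,0],[-1,0.15,0]],"angular":[[0,0,0],[0,0,0],[0,0,0],[0,0,0],[0,0,0],[0,0,0],[0,0,0],[0,0,0]],"gripper":[70,70,70,70,70,70,70,70]}'
python3 -m handwheel '{"slide":[[-1,0.15,0],[-1,0.15,0],[-1,0.15,0],[-1,0.15,0],[-1,0.15,0],[-1,0.15,0],[-1,0.15,0],[-1,0.15,0]],"angular":[[0,0,0],[0,0,0],[0,0,0],[0,0,0],[0,0,0],[0,0,0],[0,0,0],[0,0,0]],"gripper":[70,70,70,70,70,70,70,70]}'
python3 -m handwheel '{"slide":[[0,0,0.6],[0,0,0.6],[0,0,0.6],[0,0,0.6],[0,0,0.6],[0,0,0.6],[0,0,0.6],[0,0,0.6]],"angular":[[0,0,-1],[0,0,-1],[0,0,-1],[0,0,-1],[0,0,-1],[0,0,-1],[0,0,-1],[0,0,-1]],"gripper":[70,70,70,70,70,70,70,70]}'
python3 -c "
from h import *
grip([.494,-.303,.0455],-.5,back=.09)"
```

```text
clock: 10.17
position: [0.4085, -0.0464, 0.3256]
eef_rot: [3.129, 0.014, 1.501]
ft_force: [1.6, 0.5, -0.0]
finger_gap: 0.818
clock: 10.83
position: [0.4232, -0.259, 0.3295]
eef_rot: [3.127, 0.015, 1.5]
ft_force: [-0.0, 1.3, -0.2]
finger_gap: 0.82
clock: 11.5
position: [0.426, -0.2685, 0.2055]
eef_rot: [-3.136, 0.024, 2.49]
ft_force: [-0.5, -0.3, 0.4]
finger_gap: 0.818
target [ 0.4534 -0.2808  0.1007]
clk 11.5 pos [ 0.426  -0.2685  0.2055] rpy [-3.136  0.024  2.49 ] gap 0.818 F [-0.5 -0.3  0.4]
slide [-1.07  0.29  4.22] turn [-0.5  -5.61 -1.19] q [-0.72  0.22 -0.18  1.15 -0.   -0.07]
```

```bash

python3 -m handwheel '{"slide":[[0,0,0],[0,0,0],[0,0,0],[0,0,0],[0,0,0],[0,0,0],[0,0,0]],"angular":[[-0.07,-0.8,-0.17],[-0.07,-0.8,-0.17],[-0.07,-0.8,-0.17],[-0.07,-0.8,-0.17],[-0.07,-0.8,-0.17],[-0.07,-0.8,-0.17],[-0.07,-0.8,-0.17]],"gripper":[70,70,70,70,70,70,70]}'
python3 -c "
from h import *
cv2.imwrite('pics/s5.png',get_image('scene'));
grip([.494,-.303,.0455],-.5,back=.09)"
```

```text
clock: 12.08
position: [0.4279, -0.2689, 0.2027]
eef_rot: [-3.133, 0.718, 2.666]
ft_force: [1.8, -2.7, 0.2]
finger_gap: 0.819
target [ 0.4534 -0.2808  0.1007]
clk 12.13 pos [ 0.4252 -0.2657  0.1986] rpy [-3.134  0.721  2.667] gap 0.821 F [-1.9  3.3 -3.2]
slide [1.62 0.01 3.79] turn [0.07 0.19 0.16] q [-0.86 -0.16 -0.9   0.14  0.25 -0.3 ]
```

```bash

python3 -m handwheel '{"slide":[[0.4,0,0.94],[0.4,0,0.94],[0.4,0,0.94],[0.4,0,0.94],[0,0,0]],"angular":[[0,0,0],[0,0,0],[0,0.1,0.1],[0,0.1,0.1],[0,0,0]],"gripper":[70,70,70,70,70]}'
python3 -c "
from h import *
cv2.imwrite('pics/s6.png',np.hstack([cv2.resize(get_image('scene')[160:280,170:300],(390,360)),cv2.resize(get_image('top')[200:320,320:450],(390,360))]))
grip([.494,-.303,.0455],-.5,back=.09)"
```

```text
clock: 12.55
position: [0.4519, -0.2812, 0.0982]
eef_rot: [3.128, 0.689, 2.628]
ft_force: [-1.2, 1.6, 0.2]
finger_gap: 0.821
target [ 0.4534 -0.2808  0.1007]
clk 12.65 pos [ 0.452  -0.2813  0.1014] rpy [3.13  0.693 2.631] gap 0.819 F [-0.5  0.5 -0.4]
slide [-0.01  0.04  0.05] turn [ 0.04 -0.04 -0.07] q [-0.82  0.08 -1.03 -0.21  0.21 -0.24]
```

View pics/s6.png

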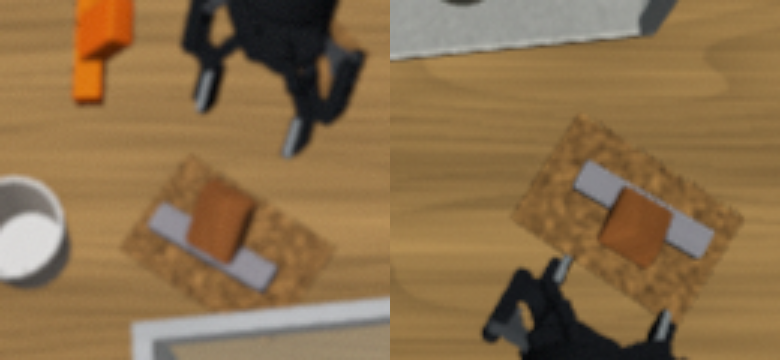

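```bash

python3 -m handwheel '{"slide":[[0,0.1,0.75],[0,0.1,0.75],[0,0,0.75],[0,0,0]],"angular":[[0,0,0],[0,0,0],[0,0,0],[0,0,0]],"gripper":[70,70,70,70]}'
python3 -c "
from h import *
cv2.imwrite('pics/s7.png',np.hstack([cv2.resize(get_image('scene')[160:280,170:300],(390,360)),cv2.resize(get_image('top')[200:320,320:450],(390,360))]))
grip([.494,-.303,.0455],-.5,back=.0)"
```

```text
clock: 12.98
position: [0.4895, -0.2969, 0.0647]
eef_rot: [3.134, 0.7, 2.634]
ft_force: [-0.8, 0.5, 1.2]
finger_gap: 0.821
target [ 0.5042 -0.3085  0.0317]
clk 13.08 pos [ 0.4883 -0.296   0.0658] rpy [3.134 0.7   2.634] gap 0.816 F [0.5 1.4 0.3]
slide [ 0.27 -0.14  1.56] turn [ 0.02  0.02 -0.05] q [-0.78  0.22 -1.03 -0.36  0.18 -0.21]
```

View pics/s7.png

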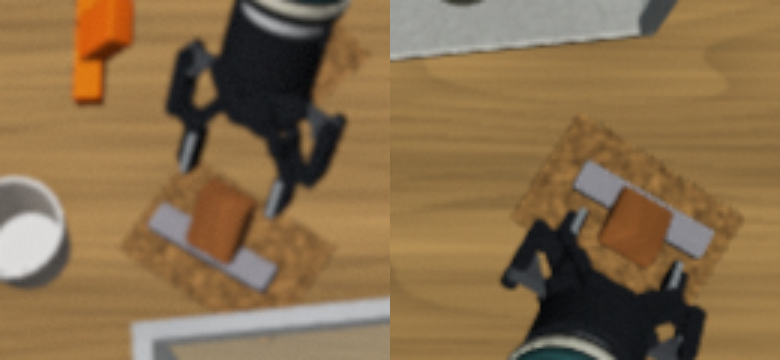

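```bash

python3 -m handwheel '{"slide":[[0.14,-0.03,0.8],[0.14,-0.03,0.8],[0,0,0]],"angular":[[0,0,0],[0,0,0],[0,0,0]],"gripper":[70,70,70]}'
python3 -c "
from h import *
cv2.imwrite('pics/s8.png',np.hstack([cv2.resize(get_image('scene')[160:280,170:300],(390,360)),cv2.resize(get_image('top')[200:320,320:450],(390,360))]))
grip([.494,-.303,.0455],-.5,back=.0)"
```

```text
clock: 13.33
position: [0.5059, -0.308, 0.0361]
eef_rot: [3.137, 0.707, 2.635]
ft_force: [-0.5, 1.6, 0.7]
finger_gap: 0.82
target [ 0.5042 -0.3085  0.0317]
clk 13.43 pos [ 0.5053 -0.3074  0.0375] rpy [3.137 0.707 2.636] gap 0.822 F [-0.1  0.2 -0.3]
slide [ 0.16 -0.06  0.16] turn [ 0.01  0.07 -0.04] q [-0.77  0.32 -1.04 -0.47  0.17 -0.2 ]
```

View pics/s8.png

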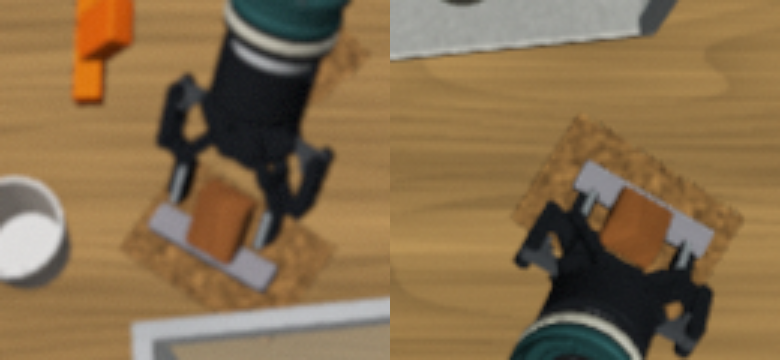

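Fingers straddle the handle. Closing.

```bash

python3 -m handwheel '{"slide":[[0.15,0,0.1],[0,0,0],[0,0,0],[0,0,0],[0,0,0],[0,0,0],[0,0,0]],"angular":[[0,0,0],[0,0,0],[0,0,0],[0,0,0],[0,0,0],[0,0,0],[0,0,0]],"gripper":[65,55,45,35,35,35,35]}' 60
python3 -c "
from h import *
cv2.imwrite('pics/s9.png',np.hstack([cv2.resize(get_image('scene')[160:280,170:300],(390,360)),cv2.resize(get_image('top')[200:320,320:450],(390,360))]))
grip([.494,-.303,.0455],-.5,back=.0)"
```

```text
clock: 14.02
position: [0.502, -0.3056, 0.0374]
eef_rot: [3.138, 0.709, 2.636]
ft_force: [-0.3, -1.0, -2.3]
finger_gap: 0.507
target [ 0.5042 -0.3085  0.0317]
clk 14.12 pos [ 0.502  -0.3056  0.0374] rpy [3.138 0.709 2.636] gap 0.505 F [ 0.2 -0.3 -3.7]
slide [ 0.05 -0.06  0.26] turn [-0.    0.09 -0.04] q [-0.77  0.31 -1.05 -0.48  0.18 -0.2 ]
```

View pics/s9.png

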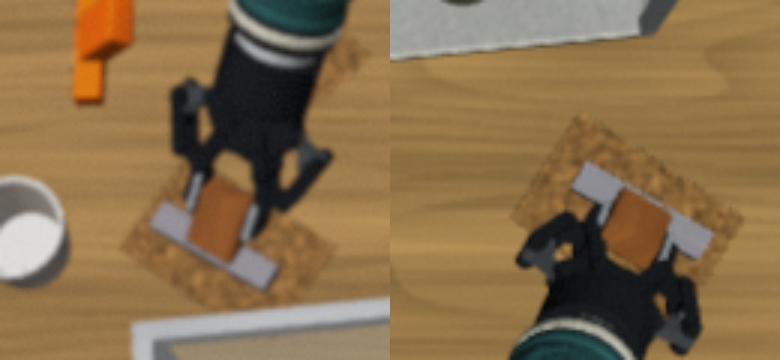

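Gripped: gap is 43 mm on the 44 mm handle. Lifting straight up.

```bash
cat >> h.py <<'E'
S=np.array([.6105,0.0]); CY=.108
def case(xc,yc,z,pitch=.709):
    """TCP target in case coords from sill; scraper upright"""
    R=Ro.from_euler('z',CY); p=R.apply([xc,yc,0])[:2]+S
    s=get_state()['position'];q=R.inv().apply([*(s[:2]-S),0])
    print('case now',q.round(4),s[2].round(4)); go(p[0],p[1],z,R=RT(CY,pitch))
E
python3 -m handwheel '{"slide":[[-0.3,0,-0.35],[-0.6,0,-0.7],[-0.6,0,-0.7],[-0.6,0,-0.7],[0,0,0]],"angular":[[0,0,0],[0,0,0],[0,0,0],[0,0,0],[0,0,0]],"gripper":[35,35,35,35,35]}'
python3 -c "
from h import *
cv2.imwrite('pics/s10.png',np.hstack([cv2.resize(get_image('scene')[160:280,170:300],(390,360)),cv2.resize(get_image('top')[200:320,320:450],(390,360))]))
case(-.07,.003,.113)"
```

```text
clock: 14.53
position: [0.5005, -0.3044, 0.1179]
eef_rot: [3.135, 0.701, 2.634]
ft_force: [1.6, -1.2, -1.7]
finger_gap: 0.505
case now [-0.1433 -0.2897  0.    ] 0.1141
clk 14.63 pos [ 0.4993 -0.3034  0.1141] rpy [3.134 0.697 2.633] gap 0.502 F [-0.1 -0.4 -4.5]
slide [ 3.38 11.27 -2.69] turn [-3.26 -0.08 -3.92] q [-0.77  0.13 -0.91 -0.15  0.18 -0.2 ]
```

View pics/s10.png

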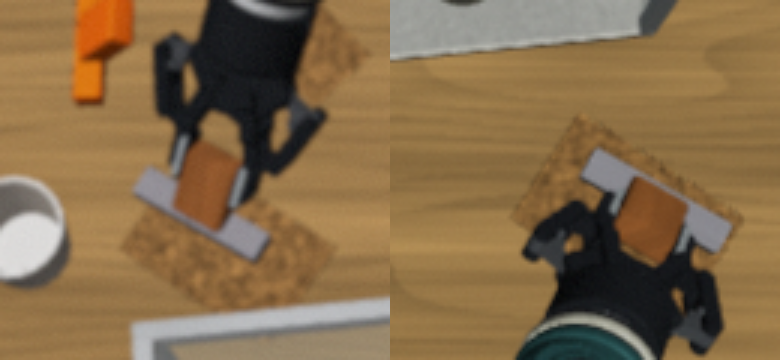

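```bash

python3 -m handwheel '{"slide":[[0.15,0.5,-0.2],[0.28,0.94,-0.22],[0.28,0.94,-0.22],[0.28,0.94,-0.22],[0.28,0.94,-0.22],[0.28,0.94,-0.22],[0.28,0.94,-0.22],[0.28,0.94,-0.22]],"angular":[[0,0,0],[0,0,0],[0,0,0],[0,0,0],[0,0,0],[0,0,0],[0,0,0],[0,0,0]],"gripper":[35,35,35,35,35,35,35,35]}'
python3 -m handwheel '{"slide":[[0.28,0.94,-0.22],[0.28,0.94,-0.22],[0.28,0.94,-0.22],[0,0,0],[0,0,0],[0,0,0],[0,0,0],[0,0,0]],"angular":[[0,0,0],[0,0,0],[0,0,0],[-0.4,0,-0.5],[-0.4,0,-0.5],[-0.4,0,-0.5],[-0.4,0,-0.5],[-0.4,0,-0.5]],"gripper":[35,35,35,35,35,35,35,35]}'
python3 -c "
from h import *
case(-.07,.003,.113)"
```

```text
clock: 15.3
position: [0.5194, -0.1104, 0.1]
eef_rot: [3.135, 0.681, 2.625]
ft_force: [0.1, -0.4, -3.3]
finger_gap: 0.504
clock: 15.97
position: [0.5239, -0.0191, 0.0831]
eef_rot: [3.134, 0.661, 3.039]
ft_force: [-0.7, -1.0, -3.4]
finger_gap: 0.505
case now [-0.0882 -0.0096  0.    ] 0.0831
clk 15.97 pos [ 0.5239 -0.0191  0.0831] rpy [3.134 0.661 3.039] gap 0.505 F [-0.7 -1.  -3.4]
slide [-1.21  0.65 -0.57] turn [-1.05 -0.39 -1.36] q [-0.24  0.11 -1.06 -0.25  0.09 -0.11]
```

```bash

python3 -m handwheel '{"slide":[[-0.5,0.2,-0.35],[-0.5,0.2,-0.35],[-0.4,0.2,-0.3],[-0.1,0.1,-0.1]],"angular":[[-0.35,-0.15,-0.45],[-0.35,-0.15,-0.45],[-0.35,-0.15,-0.45],[0,-0.05,0]],"gripper":[35,35,35,35]}'
python3 -c "
from h import *
cv2.imwrite('pics/s11.png',np.hstack([cv2.resize(get_image('scene')[180:330,290:480],(456,360)),cv2.resize(get_image('top')[160:310,190:340],(360,360))[:,:340]]))
case(-.07,.003,.115)"
```

```text
clock: 16.3
position: [0.5317, -0.0016, 0.12]
eef_rot: [3.135, 0.712, -3.026]
ft_force: [1.7, -0.5, -2.5]
finger_gap: 0.506
case now [-0.0794  0.0073  0.    ] 0.119
clk 16.4 pos [ 0.5307 -0.0014  0.119 ] rpy [ 3.134  0.71  -3.032] gap 0.506 F [ 0.2  0.4 -3.7]
slide [-0.18 -0.17  0.37] turn [0.07 0.01 0.01] q [-0.31  0.04 -1.01 -0.14  0.27 -0.32]
```

View pics/s11.png

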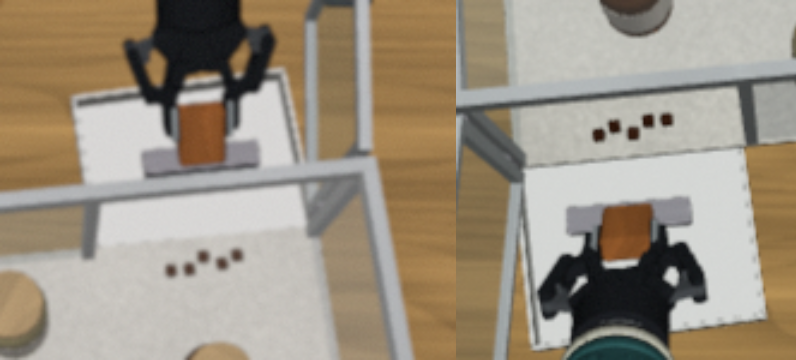

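```bash

python3 -m handwheel '{"slide":[[-0.4,0,0.25],[-0.73,0,0.52],[-0.73,-0.05,0.52],[-0.73,-0.05,0.52],[-0.73,0,0.52]],"angular":[[0,-0.02,0],[0,-0.03,0],[0,-0.03,0],[0,-0.03,0],[0,-0.03,0]],"gripper":[35,35,35,35,35]}'
python3 -c "
from h import *
case(.056,.003,.115)"
```

```text
clock: 16.82
position: [0.6307, 0.0092, 0.1215]
eef_rot: [3.129, 0.715, -3.047]
ft_force: [-0.9, -0.3, -2.6]
finger_gap: 0.507
case now [0.0211 0.007  0.    ] 0.1215
clk 16.82 pos [0.6307 0.0092 0.1215] rpy [ 3.129  0.715 -3.047] gap 0.507 F [-0.9 -0.3 -2.6]
slide [-0.89 -0.16  1.11] turn [ 0.04  0.05 -0.08] q [-0.21  0.19 -0.82 -0.13  0.21 -0.23]
```

```bash

python3 -m handwheel '{"slide":[[-0.6,-0.1,0.5],[-0.55,-0.1,0.45],[-0.05,0,-0.03]],"angular":[[0,0,0],[0,0,0],[0,0,0]],"gripper":[35,35,35]}'
python3 -c "
from h import *
cv2.imwrite('pics/s12.png',np.hstack([cv2.resize(get_image('scene')[180:330,290:480],(456,360)),cv2.resize(get_image('top')[160:310,190:340],(360,360))[:,:340]]))
case(.056,.003,.084)"
```

```text
clock: 17.07
position: [0.6752, 0.0103, 0.12]
eef_rot: [3.128, 0.714, -3.051]
ft_force: [-0.9, -1.2, -2.1]
finger_gap: 0.505
case now [0.0625 0.004  0.    ] 0.1193
clk 17.17 pos [0.6722 0.0107 0.1193] rpy [ 3.127  0.711 -3.051] gap 0.503 F [-0.3  0.6 -3.2]
slide [ 1.12 -0.06  0.9 ] turn [ 0.03  0.02 -0.11] q [-0.19  0.25 -0.73 -0.1   0.2  -0.21]
```

View pics/s12.png

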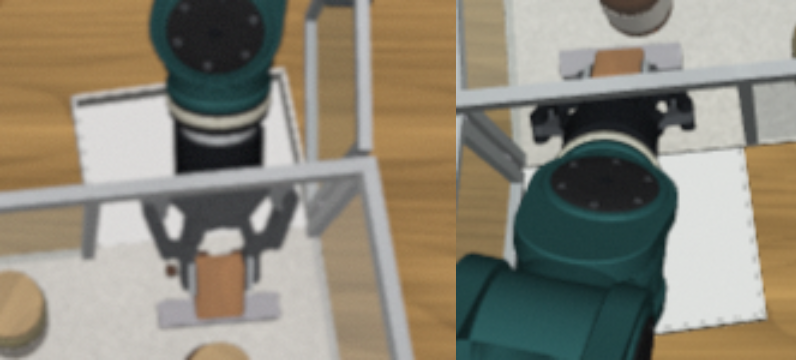

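```bash

python3 -m handwheel '{"slide":[[0.2,0,0.22],[0.2,0,0.22],[0.2,0,0.22],[0,0,0]],"angular":[[0,0,0],[0,0,0],[0,0,0],[0,0,0]],"gripper":[35,35,35,35]}'
python3 -c "
from h import *
case(.056,.003,.084)"
```

```text
clock: 17.5
position: [0.6682, 0.012, 0.0923]
eef_rot: [3.125, 0.707, -3.053]
ft_force: [-1.1, 0.3, -2.3]
finger_gap: 0.504
case now [0.0587 0.0057 0.    ] 0.0923
clk 17.5 pos [0.6682 0.012  0.0923] rpy [ 3.125  0.707 -3.053] gap 0.504 F [-1.1  0.3 -2.3]
slide [ 0.3  -0.11  0.18] turn [ 0.03 -0.01 -0.13] q [-0.19  0.29 -0.78 -0.18  0.19 -0.21]
```

```bash

python3 -m handwheel '{"slide":[[0.08,0,0.1],[0.05,0,0.06],[0.02,0,0.03]],"angular":[[0,0,0],[0,0,0],[0,0,0]],"gripper":[35,35,35]}'
python3 -c "
from h import *
cv2.imwrite('pics/s13.png',np.hstack([cv2.resize(get_image('scene')[180:330,290:480],(456,360)),cv2.resize(get_image('top')[160:310,190:340],(360,360))[:,:340]]))
case(.056,.003,.084)"
```

```text
clock: 17.75
position: [0.6668, 0.0121, 0.0846]
eef_rot: [3.124, 0.705, -3.055]
ft_force: [0.9, 0.6, -2.3]
finger_gap: 0.505
case now [0.0575 0.006  0.    ] 0.0848
clk 17.85 pos [0.667  0.0121 0.0848] rpy [ 3.124  0.705 -3.055] gap 0.504 F [ 0.1 -0.3 -2.3]
slide [ 0.06 -0.12 -0.01] turn [ 0.03 -0.03 -0.13] q [-0.19  0.3  -0.79 -0.2   0.19 -0.21]
```

View pics/s13.png

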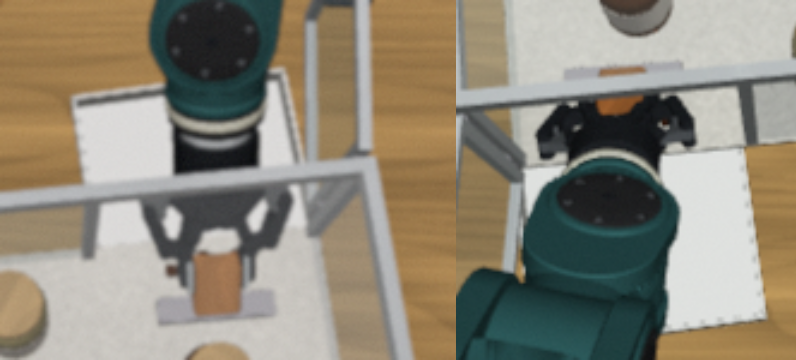

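```bash

python3 -m handwheel '{"slide":[[0.2,0,-0.18],[0.25,0,-0.24],[0.25,0,-0.24],[0.25,0,-0.24]],"angular":[[0,0,0],[0,-0.02,0],[0,-0.02,0],[0,-0.02,0]],"gripper":[35,35,35,35]}'
python3 -c "
from h import *
cv2.imwrite('pics/s14.png',np.hstack([cv2.resize(get_image('scene')[180:330,290:480],(456,360)),cv2.resize(get_image('top')[160:310,190:340],(360,360))[:,:340]]))
case(-.025,.003,.084)"
```

```text
clock: 18.18
position: [0.6335, 0.0086, 0.0878]
eef_rot: [3.125, 0.716, -3.054]
ft_force: [0.5, -0.1, -2.8]
finger_gap: 0.506
case now [0.0229 0.0062 0.    ] 0.0875
clk 18.28 pos [0.6326 0.0087 0.0875] rpy [ 3.125  0.714 -3.055] gap 0.504 F [-0.4  0.4 -3.3]
slide [ 1.54 -0.15 -1.15] turn [ 0.02  0.05 -0.13] q [-0.21  0.25 -0.87 -0.24  0.21 -0.23]
```

View pics/s14.png

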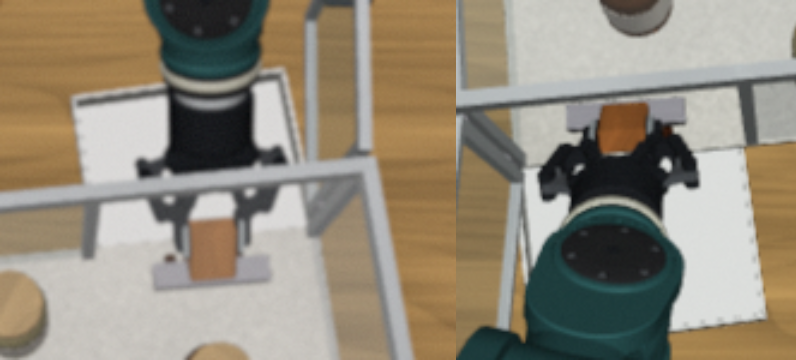

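```bash

python3 -m handwheel '{"slide":[[0.1,0,0.05],[0.28,0,-0.2],[0.28,0,-0.21],[0.28,0,-0.21]],"angular":[[0,0,0],[0,0,0],[0,0,0],[0,0,0]],"gripper":[35,35,35,35]}'
python3 -c "
from h import *
cv2.imwrite('pics/s15.png',np.hstack([cv2.resize(get_image('scene')[180:330,290:480],(456,360)),cv2.resize(get_image('top')[160:310,190:340],(360,360))[:,:340]]))
case(-.025,.003,.084)"
```

```text
clock: 18.62
position: [0.6059, 0.0055, 0.0841]
eef_rot: [3.126, 0.718, -3.053]
ft_force: [0.5, -0.2, -2.2]
finger_gap: 0.505
case now [-0.0052  0.0062  0.    ] 0.0835
clk 18.72 pos [0.6047 0.0056 0.0835] rpy [ 3.126  0.717 -3.054] gap 0.504 F [-0.2 -0.5 -2.1]
slide [ 0.58 -0.14 -0.54] turn [ 0.02  0.07 -0.13] q [-0.23  0.23 -0.94 -0.28  0.22 -0.24]
```

View pics/s15.png

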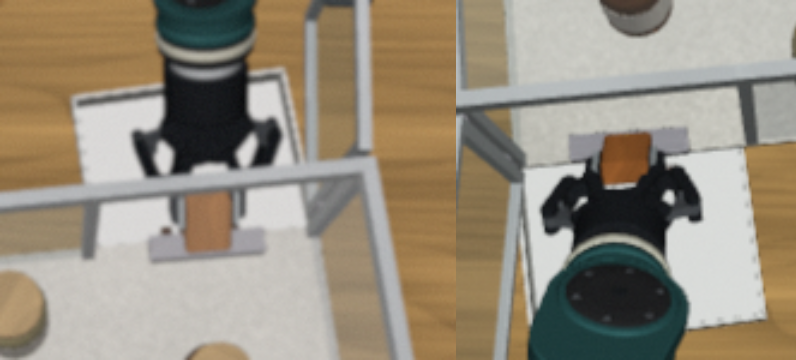

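```bash

python3 -m handwheel '{"slide":[[0.25,0,-0.22],[0.25,0,-0.24],[0.25,0,-0.26],[0.25,0,-0.26],[0.25,0,-0.27],[0,0,-0.05]],"angular":[[0,0,0],[0,0,0],[0,0,0],[0,0,0],[0,0,0],[0,0,0]],"gripper":[35,35,35,35,35,35]}'
python3 -c "
from h import *
cv2.imwrite('pics/s16.png',np.hstack([cv2.resize(get_image('scene')[180:330,290:480],(456,360)),cv2.resize(get_image('top')[160:310,190:340],(360,360))[:,:340]]))
case(-.06,.003,.084)"
```

```text
clock: 19.22
position: [0.5542, 0.0011, 0.0868]
eef_rot: [3.125, 0.715, -3.055]
ft_force: [-0.8, -0.6, -3.3]
finger_gap: 0.506
case now [-0.054   0.0067  0.    ] 0.0876
clk 19.32 pos [0.5561 0.0008 0.0876] rpy [ 3.126  0.716 -3.055] gap 0.511 F [-0.2  0.4 -1.6]
slide [ 0.27 -0.15 -0.05] turn [ 0.02  0.06 -0.13] q [-0.28  0.15 -1.03 -0.29  0.25 -0.28]
```

View pics/s16.png

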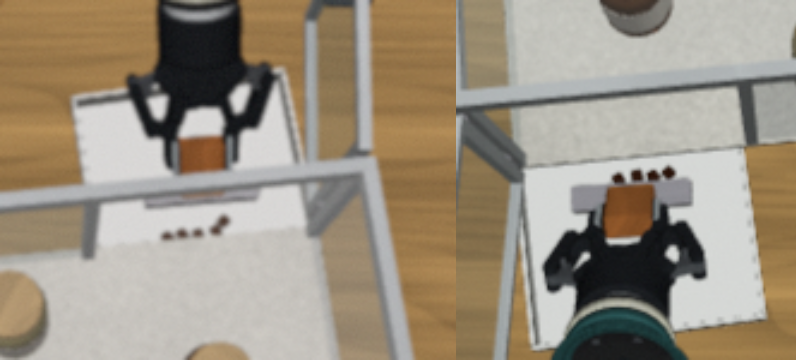

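```bash

python3 -m handwheel '{"slide":[[-0.3,0,-0.4],[-0.5,0,-0.6],[-0.5,0,-0.6],[-0.1,0,-0.7],[0.3,0,-0.6]],"angular":[[0,0,0],[0,0,0],[0,0,0],[0,0,0],[0,0,0]],"gripper":[35,35,35,35,35]}'
python3 -c "
from h import *
s=get_image('scene');t=get_image('top')
cv2.imwrite('pics/s17.png',np.hstack([cv2.resize(s[180:330,290:480],(456,360),interpolation=cv2.INTER_CUBIC),cv2.resize(t[160:310,190:340],(360,360),interpolation=cv2.INTER_CUBIC)[:,:340]]))
for c in ('scene','top'):
  print([(round(d['score'],2),np.round(d['position'],3)) for d in tip_of(c,'bean0_center')],[(round(d['score'],2),np.round(d['position'],3)) for d in tip_of(c,'tray')])
grip([.490,-.2965,.1255],-.5,ahead=.011)"
```

```text
clock: 19.73
position: [0.5318, -0.0032, 0.163]
eef_rot: [3.126, 0.716, -3.055]
ft_force: [0.0, -0.3, -2.0]
finger_gap: 0.506
[] [(0.71, array([ 0.54 ,  0.002, -0.   ]))]
[(0.43, array([ 0.603, -0.023,  0.006]))] [(0.64, array([ 0.542, -0.   , -0.001]))]
target [ 0.4962 -0.2999  0.1171]
clk 20.03 pos [ 0.5304 -0.0029  0.1599] rpy [ 3.124  0.712 -3.056] gap 0.506 F [-0.7 -0.1 -3.2]
slide [  2.92 -11.71  -0.47] turn [3.31 0.08 3.72] q [-0.31 -0.04 -0.93  0.01  0.27 -0.3 ]
```

View pics/s17.png

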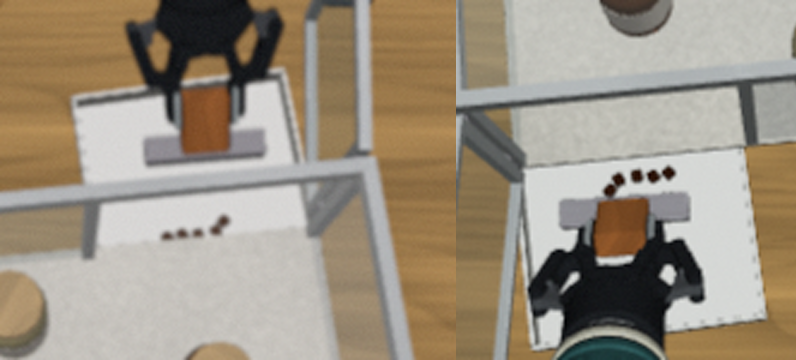

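All five beans show in the tray at top crop (610–670,175–190), and the case floor is clear. Carrying the scraper back.

```bash

python3 -m handwheel '{"slide":[[0.1,-0.5,-0.1],[0.17,-0.9,-0.1],[0.17,-0.9,-0.1],[0.17,-0.9,-0.1],[0.17,-0.9,-0.1],[0.17,-0.9,-0.1],[0.17,-0.9,-0.1],[0.17,-0.9,-0.1]],"angular":[[0,-0.02,0],[0,-0.02,0],[0,-0.02,0],[0,-0.02,0],[0,-0.02,0],[0,-0.02,0],[0,-0.02,0],[0,-0.02,0]],"gripper":[35,35,35,35,35,35,35,35]}'
python3 -m handwheel '{"slide":[[0.17,-0.9,-0.1],[0.17,-0.9,-0.1],[0.17,-0.9,-0.1],[0.17,-0.9,-0.1],[0,0,-0.05],[0,0,-0.05],[0,0,-0.05],[0,0,-0.05]],"angular":[[0,-0.02,0],[0,-0.02,0],[0,-0.02,0],[0,-0.02,0],[0.6,0,0.7],[0.6,0,0.7],[0.6,0,0.7],[0.6,0,0.7]],"gripper":[35,35,35,35,35,35,35,35]}'
python3 -c "
from h import *
grip([.490,-.2965,.1255],-.5,ahead=.011)"
```

```text
clock: 20.7
position: [0.5115, -0.1787, 0.1458]
eef_rot: [3.118, 0.728, -3.052]
ft_force: [0.2, 0.5, -2.2]
finger_gap: 0.507
clock: 21.37
position: [0.4988, -0.2874, 0.1367]
eef_rot: [3.103, 0.723, 2.758]
ft_force: [0.7, -0.4, -4.2]
finger_gap: 0.504
target [ 0.4962 -0.2999  0.1171]
clk 21.37 pos [ 0.4988 -0.2874  0.1367] rpy [3.103 0.723 2.758] gap 0.504 F [ 0.7 -0.4 -4.2]
slide [ 0.45 -0.53  0.63] turn [0.95 0.2  0.74] q [-0.83  0.09 -0.89 -0.07  0.32 -0.34]
```

```bash

python3 -m handwheel '{"slide":[[0.1,-0.25,0.15],[0.1,-0.25,0.15],[0.2,0,0.2],[0,0,0]],"angular":[[0.4,0.05,0.35],[0.4,0.05,0.35],[0.15,0,0],[0,0,0]],"gripper":[35,35,35,35]}'
python3 -c "
from h import *
cv2.imwrite('pics/s18.png',np.hstack([cv2.resize(get_image('scene')[160:280,170:300],(390,360)),cv2.resize(get_image('top')[200:320,320:450],(390,360))]))
grip([.490,-.2965,.0555],-.5,tilt=.709,ahead=.011)"
```

```text
clock: 21.7
position: [0.4952, -0.2974, 0.1172]
eef_rot: [-3.14, 0.707, 2.633]
ft_force: [0.3, 0.4, -3.8]
finger_gap: 0.503
target [ 0.4963 -0.2999  0.0472]
clk 21.8 pos [ 0.4957 -0.298   0.1184] rpy [-3.141  0.708  2.634] gap 0.508 F [ 1.3  0.1 -3. ]
slide [ 1.81 -0.05  2.2 ] turn [-0.05 -0.01 -0.05] q [-0.76  0.11 -0.93 -0.17  0.17 -0.2 ]
```

View pics/s18.png

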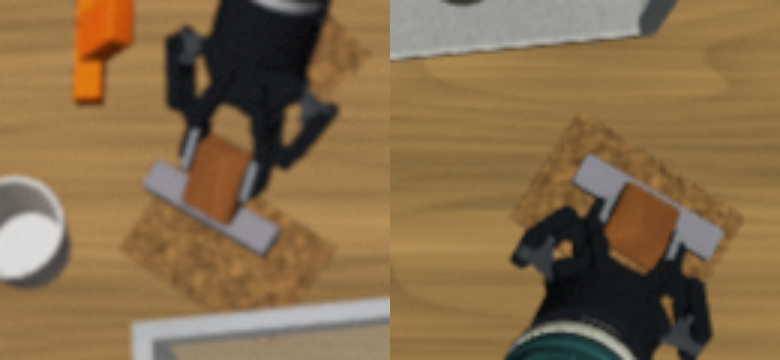

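Well aligned over the mat. Lowering.

```bash

python3 -m handwheel '{"slide":[[0.35,0,0.4],[0.4,0,0.45],[0.4,0,0.45],[0.3,0,0.35],[0.1,0,0.15]],"angular":[[0,0,0],[0,-0.01,0],[0,-0.01,0],[0,-0.01,0],[0,0,0]],"gripper":[35,35,35,35,35]}'
python3 -c "
from h import *
grip([.490,-.2965,.0455],-.5,tilt=.709,ahead=.011)"
```

```text
clock: 22.22
position: [0.4986, -0.3011, 0.0603]
eef_rot: [3.141, 0.718, 2.637]
ft_force: [0.3, 0.6, -1.8]
finger_gap: 0.507
target [ 0.4963 -0.2999  0.0372]
clk 22.22 pos [ 0.4986 -0.3011  0.0603] rpy [3.141 0.718 2.637] gap 0.507 F [ 0.3  0.6 -1.8]
slide [ 0.69 -0.    0.63] turn [-0.03  0.08 -0.03] q [-0.77  0.25 -1.04 -0.42  0.17 -0.2 ]
```

```bash

python3 -m handwheel '{"slide":[[0.25,0,0.2],[0.2,0,0.2],[0.1,0,0.1],[0.04,0,0.04]],"angular":[[0,0.05,0],[0,0.03,0],[0,0,0],[0,0,0]],"gripper":[35,35,35,35]}'
python3 -c "
from h import *
grip([.490,-.2965,.0455],-.5,tilt=.709,ahead=.011)"
```

```text
clock: 22.55
position: [0.4972, -0.3014, 0.0392]
eef_rot: [3.141, 0.708, 2.637]
ft_force: [0.0, -0.3, -3.0]
finger_gap: 0.506
target [ 0.4963 -0.2999  0.0372]
clk 22.55 pos [ 0.4972 -0.3014  0.0392] rpy [3.141 0.708 2.637] gap 0.506 F [ 0.  -0.3 -3. ]
slide [0.1  0.03 0.02] turn [-0.02 -0.01 -0.03] q [-0.77  0.3  -1.06 -0.48  0.17 -0.2 ]
```

```bash

python3 -m handwheel '{"slide":[[0.03,0,0.03],[0.02,0,0.02],[0.02,0,0.02]],"angular":[[0,0,0],[0,0,0],[0,0,0]],"gripper":[35,35,35]}'
python3 -c "
from h import *
cv2.imwrite('pics/s19.png',np.hstack([cv2.resize(get_image('scene')[160:280,170:300],(390,360)),cv2.resize(get_image('top')[200:320,320:450],(390,360))]))
grip([.490,-.2965,.0455],-.5,tilt=.709,ahead=.011)"
```

```text
clock: 22.8
position: [0.4974, -0.3016, 0.0371]
eef_rot: [3.141, 0.709, 2.637]
ft_force: [0.2, 0.9, -2.6]
finger_gap: 0.505
target [ 0.4963 -0.2999  0.0372]
clk 22.9 pos [ 0.4974 -0.3016  0.0371] rpy [3.141 0.709 2.637] gap 0.509 F [ 0.6 -0.1 -3.4]
slide [ 0.05  0.04 -0.05] turn [-0.02 -0.   -0.03] q [-0.77  0.31 -1.06 -0.49  0.17 -0.2 ]
```

View pics/s19.png

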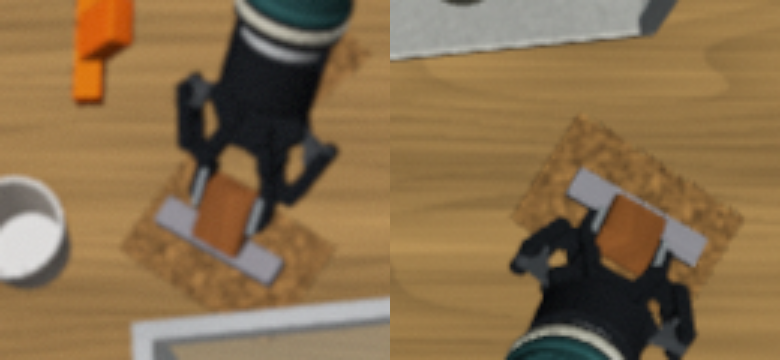

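```bash

python3 -m handwheel '{"slide":[[0.04,0,0.05],[0.04,0,0.05],[0.04,0,0.05]],"angular":[[0,0,0],[0,0,0],[0,0,0]],"gripper":[35,35,35]}'
python3 -c "
from h import *
grip([.490,-.2965,.0455],-.5,tilt=.709,ahead=.011)"
```

```text
clock: 23.15
position: [0.4977, -0.3018, 0.0368]
eef_rot: [-3.14, 0.717, 2.638]
ft_force: [-11.6, 7.8, 21.0]
finger_gap: 0.503
target [ 0.4963 -0.2999  0.0372]
clk 23.15 pos [ 0.4977 -0.3018  0.0368] rpy [-3.14   0.717  2.638] gap 0.503 F [-11.6   7.8  21. ]
slide [ 0.05  0.04 -0.07] turn [-0.03  0.07 -0.02] q [-0.77  0.31 -1.07 -0.52  0.17 -0.2 ]
```

```bash

python3 -m handwheel '{"slide":[[-0.01,0,-0.02],[0,0,0]],"angular":[[0,0.05,0],[0,0,0]],"gripper":[35,35]}'
python3 -c "
from h import *
grip([.490,-.2965,.0455],-.5,tilt=.709,ahead=.011)"
```

```text
clock: 23.32
position: [0.4976, -0.3017, 0.0385]
eef_rot: [-3.14, 0.713, 2.638]
ft_force: [0.2, -0.6, -2.5]
finger_gap: 0.506
target [ 0.4963 -0.2999  0.0372]
clk 23.32 pos [ 0.4976 -0.3017  0.0385] rpy [-3.14   0.713  2.638] gap 0.506 F [ 0.2 -0.6 -2.5]
slide [ 0.1   0.04 -0.01] turn [-0.03  0.03 -0.02] q [-0.77  0.31 -1.07 -0.5   0.17 -0.2 ]
```

```bash

python3 -m handwheel '{"slide":[[0.03,0,0.03],[0.02,0,0.025]],"angular":[[0,0.0,0],[0,0,0]],"gripper":[35,35]}'
python3 -c "
from h import *
grip([.490,-.2965,.0455],-.5,tilt=.709,ahead=.011)"
```

```text
clock: 23.48
position: [0.4979, -0.3019, 0.0371]
eef_rot: [-3.139, 0.714, 2.639]
ft_force: [-0.2, 0.3, -3.4]
finger_gap: 0.507
target [ 0.4963 -0.2999  0.0372]
clk 23.48 pos [ 0.4979 -0.3019  0.0371] rpy [-3.139  0.714  2.639] gap 0.507 F [-0.2  0.3 -3.4]
slide [ 0.07  0.04 -0.06] turn [-0.03  0.04 -0.02] q [-0.77  0.31 -1.07 -0.51  0.17 -0.2 ]
```

Within about 0.3 mm of the mat. Releasing.

```bash

python3 -m handwheel '{"slide":[[0.01,0,0.01],[0,0,0],[0,0,0],[0,0,0],[0,0,0]],"angular":[[0,0.0,0],[0,0,0],[0,0,0],[0,0,0],[0,0,0]],"gripper":[48,54,60,66,70]}' 20
python3 -c "
from h import *
cv2.imwrite('pics/s20.png',np.hstack([cv2.resize(get_image('scene')[160:280,170:300],(390,360)),cv2.resize(get_image('top')[200:320,320:450],(390,360))]))
grip([.490,-.2965,.0455],-.5,tilt=.709,ahead=.011,back=.1)"
```

```text
clock: 23.9
position: [0.4988, -0.3026, 0.037]
eef_rot: [-3.139, 0.716, 2.639]
ft_force: [-0.5, -0.3, -0.6]
finger_gap: 0.821
target [ 0.4391 -0.2687  0.1131]
clk 24.0 pos [ 0.4988 -0.3026  0.037 ] rpy [-3.139  0.716  2.639] gap 0.824 F [-0.2 -0.1 -0.7]
slide [ 0.07  0.03 -4.09] turn [-0.03  0.06 -0.01] q [-0.77  0.31 -1.07 -0.51  0.17 -0.2 ]
```

View pics/s20.png

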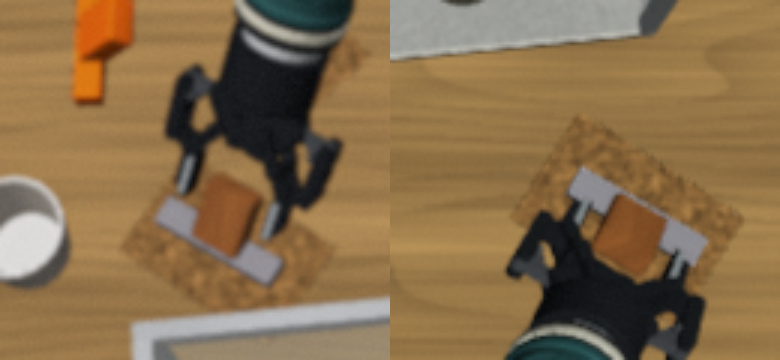

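```bash

python3 -m handwheel '{"slide":[[0,0,-0.5],[0,0,-0.8],[0,0,-0.9],[0,0,-0.9],[-0.5,0,-0.6],[-0.5,0,-0.6],[-0.2,0,-0.2]],"angular":[[0,0.0,0],[0,0,0],[0,0,0],[0,0,0],[0,0,0],[0,0,0],[0,0,0]],"gripper":[70,70,70,70,70,70,70]}'
python3 -c "
from h import *
s=get_image('scene');t=get_image('top')
cv2.imwrite('pics/s21.png',s);cv2.imwrite('pics/t21.png',t)
for l in ['scraper','scraper_grip','mat','pull_top','tray','bean0_center','cup_center']:
  for c in ('scene','top'): print(l,c,[(round(d['score'],2),np.round(d['position'],3)) for d in tip_of(c,l)])
go(.4,-.3,.2)"
```

```text
clock: 24.58
position: [0.4506, -0.2751, 0.1426]
eef_rot: [-3.141, 0.711, 2.638]
ft_force: [1.0, -0.9, -0.0]
finger_gap: 0.819
scraper scene [(0.6, array([ 0.505, -0.311,  0.004])), (0.57, array([ 0.333, -0.425,  0.004]))]
scraper top [(0.72, array([ 0.511, -0.308, -0.001])), (0.72, array([ 0.603, -0.023,  0.005])), (0.71, array([ 0.334, -0.429,  0.001]))]
scraper_grip scene [(0.93, array([ 0.329, -0.4  ,  0.04 ])), (0.89, array([ 0.487, -0.299,  0.046]))]
scraper_grip top [(0.84, array([ 0.333, -0.406,  0.043])), (0.64, array([ 0.492, -0.298,  0.044])), (0.49, array([0.614, 0.005, 0.265]))]
mat scene [(0.67, array([ 0.51 , -0.308,  0.003])), (0.58, array([ 0.329, -0.252, -0.001]))]
mat top [(0.57, array([ 0.513, -0.306, -0.002]))]
pull_top scene [(0.93, array([0.396, 0.159, 0.232]))]
pull_top top [(0.97, array([0.396, 0.161, 0.236])), (0.59, array([ 0.604, -0.025,  0.004]))]
tray scene [(0.78, array([ 0.54 ,  0.002, -0.004]))]
tray top [(0.66, array([0.542, 0.   , 0.   ]))]
bean0_center scene []
bean0_center top [(0.47, array([ 0.604, -0.024,  0.008]))]
cup_center scene [(0.71, array([ 0.512, -0.467,  0.032]))]
cup_center top [(0.71, array([0.6  , 0.003, 0.008])), (0.68, array([ 0.513, -0.471,  0.032]))]
clk 25.38 pos [ 0.4505 -0.2749  0.1398] rpy [3.141 0.708 2.637] gap 0.818 F [-0.2 -0.2  0. ]
slide [-0.59 -1.85 -2.66] turn [0. 0. 0.] q [-0.81 -0.01 -0.98 -0.08  0.2  -0.24]
```

View pics/s21.png

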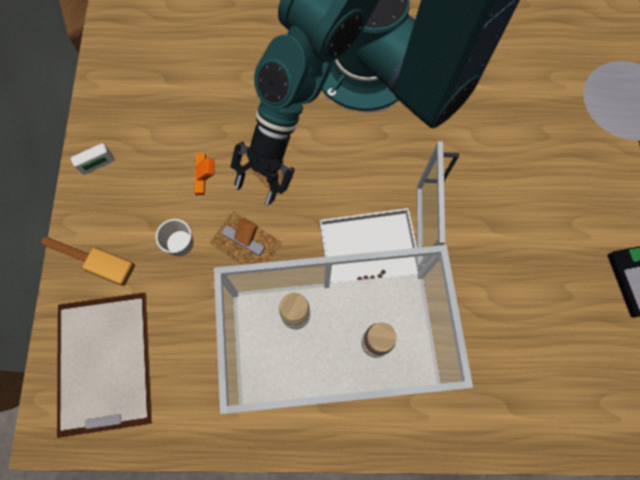

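View pics/t21.png

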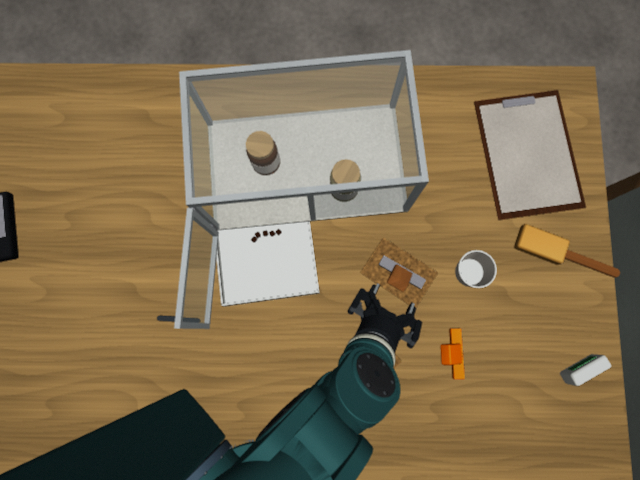

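The five beans are in the tray at top px (254–279,232–240). The scraper stands on the large mat at (400,275). The door is wide open, with its bar at (178,319). The jars and cup have not moved and the robot touches nothing, so I hand the job in.

```bash
python3 -c "
from station import *
print(order.job_done())"
```

```text
the job is handed in; nothing more can be done
None
```

I opened the door by its handle, raked all five beans over the sill into the tray with the scraper, and stood the scraper back on the larger cork mat. I handed the job in at about 25 s of the 72 s allowed. No verdict is reported, so the results below are from my own last checks.

- **Door:** it stands at about 1.75 rad, past the required 1.45. The handle bar showed in the same place in both cameras, and it had not moved since I let go of it.
- **Beans:** all five are visible in the tray in the top camera, about 6 to 8 mm above the bench, and the case floor is empty. The bean network missed them in the scene camera and reported only one in the top camera, so the count of five is from the pictures.
- **Scraper:** it stands upright with its sole about 5 mm or less from the mat's centre. I released it within about 0.3 mm of the mat. Just before that, one lowering step pressed it down with about 21 N; I backed off and re-lowered, and it did no visible harm.
- **Jars and cup:** neither jar nor the cup has visibly moved in the last pictures, and the network puts the cup within about 4 mm of where it started.
- **Robot:** the wrist force read near zero at the end, with the gripper open and clear of everything.

The networks gave a few stray reports: "scraper", "pull_top" and "cup" on the bean cluster, and one "scraper_grip" at the lintel. I rejected them against the pictures.

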